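# Shut the photometer door and hold its shutter out at the mark

### The job

Take a reading on the bench photometer: push its ajar sample-chamber door fully shut until it clicks home on its catch, and only then pull the spring-loaded shutter slide on top out by its upright tab until the slide's pointer stands at the saddle mark on the scale. The shutter springs back if released, so finish while still holding it at the mark, with the door still shut. Leave the other things on the bench where they stand.

Things in the scene. Friction and masses are not known exactly. Their poses are not given: they have to be found in the camera images.
- photometer: White bench photometer, a fixed box. Origin on the bench; its own -x points out of the front (door side), +y to the hinge side, z up. In its own frame the box spans x -110 to +170, y -140 to +140, z 0 to 140 mm (flat top deck at 140). A grey lamp housing stands on the deck at x 65 to 165, y -73 to 73, up to z 188. On the deck, in front of the housing, lie the shutter slide along the middle (y -20 to 20) and the scale with its saddle mark (y 48 to 78).
- door (a joint): Opening of the door (rad): 0 = shut and seated, grows as the door swings out towards the front; up to 1.2. Starts ajar at 0.4 to 0.85. The hinge is light (under 1 N at the free edge) and the door stays where it is left. From about 0.08 rad on a spring roller catch resists: about 4 N of steady push near the free edge, with a brief knock of up to 15 N on a quicker hand as the roller is met; past it the door snaps in to 0 and stays shut (about 3.5 N of pull would open it again).
- door_hinge (a point): Point on the upright hinge axis of the grey door, half-way up the door (65 mm above the bench); in the photometer's frame at (-110, 108, 65) mm. The door is 14 mm thick, spans 5 to 155 mm from the hinge axis and z 15 to 115 mm, its outer face smooth (no knob). Its axes are the door's: -y runs along the door from hinge to free edge, -x is the outward normal of the outer face, which lies 14 mm in front of the axis.
- door_edge (a point): Corner of the door's outer face at its free edge, half-way up (155 mm from the hinge axis along the door).
- shutter (a joint): How far the shutter slide is pulled out (m): 0 = home, grows as it moves out along the photometer's own -x, stop at 0.09. A spring pulls it home with about 3 N at 0, rising 0.9 N per 10 mm (8 N at 60 mm out).
- shutter_tab (a point): Centre of the upright black tab on the shutter slide, by which it is pulled: 14 mm along the photometer's x, 36 mm along its y, 48 mm tall (z 148 to 196 mm above the bench, this point at 172). The slide's plate under it is 8 mm high over the deck. At home it lies at (-5, 0, 172) mm in the photometer's frame, with 63 mm free between the tab and the lamp housing behind it. Axes as the photometer's.
- pointer (a point): Tip of the slide's pointer, a thin black arm 4 mm wide that sticks out 29 mm to the slide's +y side, 35 mm behind the tab's centre (towards the photometer's +x); it moves with the slide.
- mark (a point): The mark: middle of the slide-facing (-y) edge, on top, of a small black saddle (12 mm along x, 22 mm along y, 6 mm high) clamped stiffly on the scale beside the slide, 4 mm or less from the pointer's path. Axes as the photometer's. The pointer is at the mark when both have the same x in the photometer's frame. The mark lies 40 to 70 mm out from the pointer's home and differs each time.
- tip_box: Bystander: open blue box, 120 x 85 x 60 mm, loose; origin under its centre.
- reagent: Bystander: amber bottle, 64 mm across, 130 mm tall, loose; origin under its centre.
- tube_rack: Bystander: white tube rack, 100 x 200 mm, 74 mm tall with its tubes, loose; origin under its centre.

How it is judged:
On the way, in this order (a step that is already met when the one before it is completed fails the run):
1. the door is shut and seated on its catch (value of joint door below 0.025 rad), for 0.3 s.
2. the shutter is held with its pointer at the mark, door shut (x of pointer in the frame of mark between -0.006 and 0.006 m and value of joint door below 0.025 rad and contact force between the fingers and shutter above 1.5 N), for 0.3 s.
At the end, for the whole second after the job is handed in: The door is shut on its catch (under 0.025 rad) and the gripper's fingers hold the shutter still, with the pointer within 6 mm of the middle of the saddle mark (that is, within the saddle's width), throughout the last second (all of step 2 and velocity of joint shutter between -0.01 and 0.01 m/s); the arm keeps its last pose, push and grip.
It fails at once if the shutter is pulled out more than 10 mm while the door is not shut (value of joint shutter above 0.01 m and value of joint door above 0.05 rad).
It fails at once if a bystander is moved more than 30 mm or tipped (distance of any of tip_box, reagent, tube_rack from where it was at the start of the episode above 0.03 m or angle between any of tip_box, reagent, tube_rack's own z axis and vertical above 0.5 rad).
It also fails if it takes over 59 s, if anything falls off the work surface, if the arm or the gripper's body presses on something with over 40 N, if the wrist force passes 120 N, or if a joint passes its speed limit or range.

### The arm

A 6-joint arm with a two-finger parallel gripper is mounted at the origin on the work surface. World frame = base frame: x ahead of the robot, y to its left, z up, the work surface at z = 0. Lengths are in m, angles in rad, forces in N, time in s.
With the tool pointing down it reaches from about 0.375 to 0.9 m from the base axis. Payload 3.1 kg.
Tool frame: the origin (TCP) lies at the very end of the fingers, on their centre line; the grasp point (between the pads) lies 19 mm behind it (hold_point_z is the distance from the TCP to the grasp point, in m); z points along the fingers, x is the direction in which the jaws open and shut, and the axes are right-handed (so a half turn about z gives the same grasp; the last joint's range is limited). The gripper opens to 87 mm and grips with 3 to 60 N. Pads are 19 mm wide; open, the fingers measure 117 mm over their backs; the gripper's body (75 mm by 190 mm) begins 51 mm behind the grasp point.
Start: joints at [-1.518, 0.527, 1.433, -0, 1.181, -0.178], TCP at [0.143, -0.608, 0.223] pointing down, gripper open.
Joint ranges: [-3.08, 3.08], [-0.75, 2.2], [0.22, 2.44], [-1.43, 4.57], [0, 2.65], [-2.85, 2.85]. Speed limits (rad/s): [2.79, 2.79, 3.14, 3.14, 3.14, 3.14].

### API

Orientations are given as a unit quaternion [x, y, z, w].
In Python, from rig import * gives the robot as it stands.
- The arm moves only by the tool carry_out, never from a script. Its argument "deltas" is a list of rows, each a list of 7 numbers: the closure, from -1 (fully open) to 1 (shut), then the shift along the tool's x, y, z in units of 25 mm (1.0 is 25 mm), then the turn, a rotation vector about the tool's x, y, z in degrees. In form: [[jaw, x, y, z, rx, ry, rz], ...]. A call has 1 to 8 rows; each row is the pose to reach, as a shift and turn from the pose commanded when the call began, along the tool's axes at that moment; what a row does not reach only later rows make up. A row lasts 1/10 s, in which the tool goes at most 50 mm and 8.59 degrees, less where a joint would pass 70% of its speed; a pose out of reach is approached as far as the arm can. A call with a gripper value outside its range is refused whole. The fingers move at their own pace and stop on an object; "force" is the grip in N (left out, the last holds). Time passes only in rows, so rows that repeat a pose let the fingers close. It gives the time, the measured TCP pose, the force and the opening at its end, in the units of the state.
- get_obs(): the state, without advancing time (a new reading comes with each control period).
- camera(name): name is "scene" or "top" or "wrist"; returns (picture, depth): 420x560x3 uint8, red, green, blue; 420x560 float32, m along the optical axis (not along the pixel's ray), 0 where there is no reading.
- camera_info(name): a dict with "mtx" (3x3 intrinsics, pixels), "dist_coeffs" ([k1, k2, p1, p2, k3] as OpenCV has them; the pictures are not rectified), "origin" and "rotation" of the camera in the world. Camera axes: x right, y down, z forward; pixel columns grow to the right and rows downward; lengths in m; the calibration is good to about 2 mm. A picture is of the moment at which its call begins: read the wrist's pose just before it. camera_info takes no time and is no camera call; for the wrist camera it gives the pose at the moment of the call.
- hand_in(): hands the job in, once; it reports no verdict.
Trained networks look in the newest picture that a camera, given by its name, has taken for a name from the list of things; names that differ only in an ending like _2 or _b are one class to them, and where a whole thing is asked for, a point or a joint stands for the part that bears it (a point fixed in the world has none). Each returns a list of dicts, best first, with "score" (0 to 1); they miss things now and then, are a little off and sometimes report something else, mostly with a low value. They report only what shows in the picture. A call takes as long as a camera call.
- spot_in(camera, target): "pixel" ([row, column] in pixels, amid what is visible of it).
The state is a dict: "time": time; "q": joint angles; "joint_velocities": joint speeds; "joint_torque": joint torques, N m; "position": TCP position; "tool_rot": TCP orientation; "ft_force": force on the tool from outside, world axes, zero at the start; "moment": the same for the moment, N m; "grip_width": finger opening in m.
Only numpy, scipy, OpenCV 4.12 (cv2) and the standard library are available. Lean on these libraries where they do the work, as an engineer would, in place of code of your own. Each camera call takes 0.05 s, during which the arm holds its last target.

## Working session

There is one attempt and no reset: what is moved stays moved. The work goes in short steps, Python scripts to look and compute and a tool call to move; the robot and the scene stay as the last step left them, time stands still between calls to the robot, and variables do not carry over. Pictures are saved under pics/ and viewed, and the job is handed in when it is done.

Besides the shell and the picture viewer there is one more tool, called after ">>>" as name(argument=value, ...) on one line, values as JSON. carry_out: Moves the arm, as the interface text tells. Its arguments: {"type":"object","properties":{"deltas":{"type":"array"},"force":{"type":"number"}},"required":["deltas"]}

```bash
ls; mkdir -p pics; cat > h.py <<'E'
from rig import *
import numpy as np, cv2
def snap(n,f):
    p,d=camera(n); cv2.imwrite('pics/'+f+'.png',p[:,:,::-1]); np.savez('pics/'+f+'.npz',d=d,p=p); return p,d
def w(ci,px,z=None,d=None):
    r,c=px
    u=cv2.undistortPoints(np.array([[[c,r]]],float),np.array(ci['mtx']),np.array(ci['dist_coeffs'],float))[0,0]
    v=np.array([u[0],u[1],1.]); R=np.array(ci['rotation']); o=np.array(ci['origin'])
    if R.shape!=(3,3):
        from scipy.spatial.transform import Rotation as Ro; R=Ro.from_quat(R).as_matrix()
    if d is not None: return o+R@(v*d)
    dv=R@v; return o+dv*(z-o[2])/dv[2]
E
python3 - <<'E'
from h import *
print(get_obs())
for n in ['scene','top']:
    ci=camera_info(n);print(n,ci)
    p,d=snap(n,n+'0')
    for t in ['photometer','door','door_hinge','door_edge','shutter_tab','pointer','mark','tip_box','reagent','tube_rack']:
        s=spot_in(n,t)[:2]
        for k in s:
            r,c=map(int,k['pixel']); dd=d[r,c]; print(t,k, np.round(w(ci,k['pixel'],d=dd),3) if dd>0 else None)
E
```

```text
pics
{'time': 0.0, 'q': array([-1.51851890e+00,  5.28498074e-01,  1.43388237e+00, -1.35903990e-05,
        1.18135573e+00, -1.78463764e-01]), 'joint_velocities': array([ 0.00029146,  0.00018982, -0.00043755, -0.00132755, -0.00303017,
        0.0003801 ]), 'joint_torque': array([-5.00410206e-04, -4.40039527e+01, -1.76590580e+01,  6.31958758e-02,
        5.82632725e-02, -1.76221711e-04]), 'position': array([ 0.14294603, -0.6077012 ,  0.22155835]), 'tool_rot': array([ 7.83805704e-01, -6.21005209e-01, -7.13272092e-04, -7.99970133e-04]), 'ft_force': array([ 0.57935598,  1.11090807, -0.13977634]), 'moment': array([ 0.04293833,  0.01952047, -0.03940346]), 'grip_width': 0.08693183991043428}
scene {'mtx': array([[414.2465623 ,   0.        , 280.73804107],
       [  0.        , 414.2465623 , 214.18620701],
       [  0.        ,   0.        ,   1.        ]]), 'dist_coeffs': array([-0.07237327,  0.        ,  0.        ,  0.        ,  0.        ]), 'origin': array([ 1.35845777, -0.35100515,  1.14374887]), 'rotation': array([ 0.78531368,  0.50670403, -0.18683563, -0.3026977 ])}
photometer {'pixel'
[... 1224 characters left out ...]
er {'pixel': [189.2, 204.4], 'score': 0.84} [0.587 0.201 0.152]
door {'pixel': [161.8, 259.1], 'score': 0.57} [0.68  0.048 0.109]
door_hinge {'pixel': [157.1, 258.3], 'score': 0.86} [0.695 0.051 0.108]
door_edge {'pixel': [158.6, 261.9], 'score': 0.62} [0.689 0.04  0.115]
shutter_tab {'pixel': [186.6, 199.7], 'score': 0.73} [0.594 0.215 0.149]
pointer {'pixel': [181.8, 201.6], 'score': 0.77} [0.609 0.211 0.144]
tip_box {'pixel': [248.3, 386.2], 'score': 0.56} [ 0.439 -0.359  0.007]
reagent {'pixel': [254.9, 110.4], 'score': 0.75} [0.394 0.477 0.1  ]
tube_rack {'pixel': [178.9, 393.7], 'score': 0.57} [ 0.653 -0.372  0.051]
tube_rack {'pixel': [184.1, 201.1], 'score': 0.42} [0.602 0.212 0.146]
```

```bash
python3 - <<'E'
import cv2
for n,(r0,r1,c0,c1) in {'scene0':(130,310,200,440),'top0':(80,260,110,350)}.items():
    i=cv2.imread(f'pics/{n}.png'); cv2.imwrite(f'pics/{n}c.png',cv2.resize(i[r0:r1,c0:c1],None,fx=3.3,fy=3.3,interpolation=cv2.INTER_CUBIC))
E
```

```text
(no output)
```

View pics/top0.png

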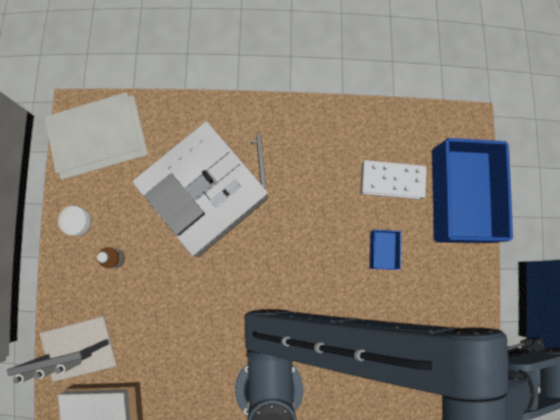

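```bash
sleep 1
```

```text
(no output)
```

View pics/top0c.png

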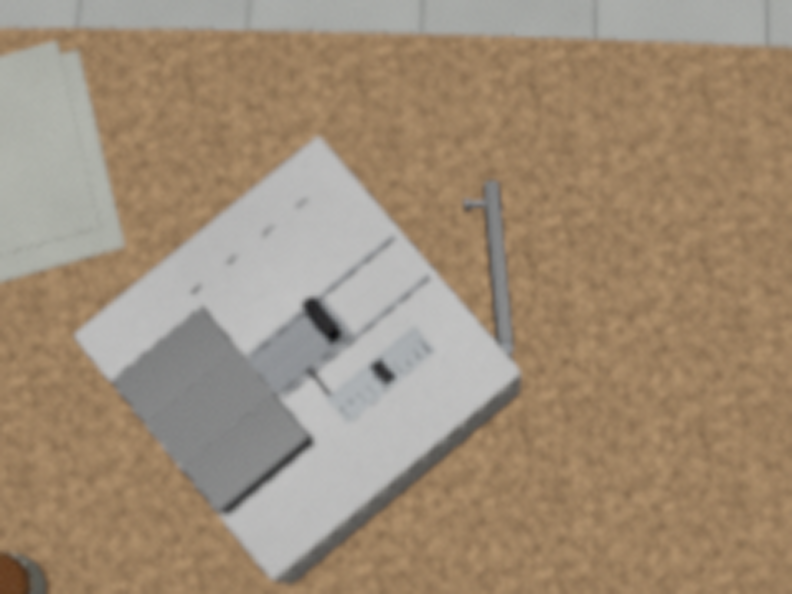

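View pics/scene0c.png

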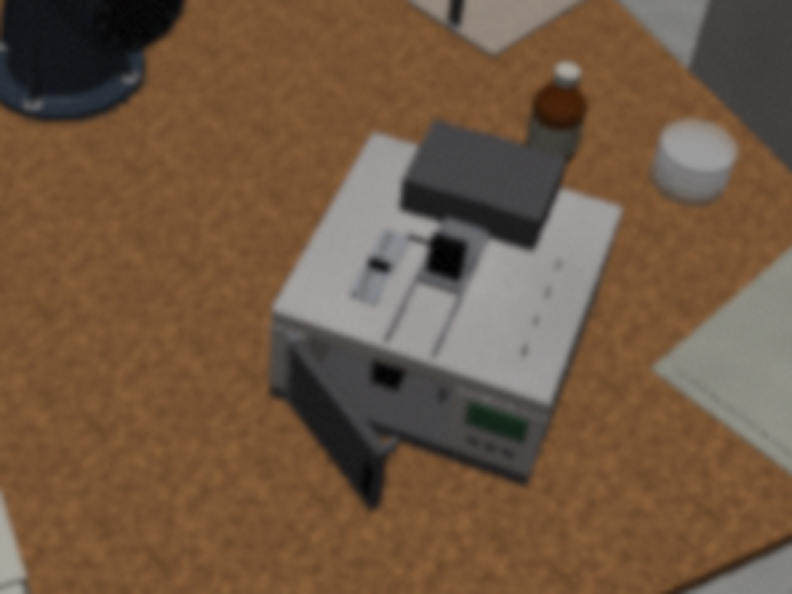

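```bash
cat >> h.py <<'E'
from scipy.spatial.transform import Rotation as Ro
def cloud(n,d):
    ci=camera_info(n); r,c=np.mgrid[:420,:560]
    u=cv2.undistortPoints(np.stack([c,r],-1).reshape(-1,1,2).astype(float),np.array(ci['mtx']),np.array(ci['dist_coeffs'],float)).reshape(420,560,2)
    v=np.concatenate([u,np.ones((420,560,1))],-1)*d[...,None]
    return v@Ro.from_quat(ci['rotation']).as_matrix().T+ci['origin']
E
python3 - <<'E'
from h import *
for n in ['top','scene']:
    d=np.load(f'pics/{n}0.npz')['d']; P=cloud(n,d); 
    m=(d>0)&(abs(P[...,2]-.14)<.008)&(P[...,0]>.3)&(P[...,0]<.85)&(P[...,1]>-.02)&(P[...,1]<.42)
    q=P[m][:,:2]; print(n,m.sum(),np.median(P[m][:,2]))
    # largest component
    k,l,st,_=cv2.connectedComponentsWithStats(m.astype(np.uint8)); i=1+np.argmax(st[1:,4]); q=P[l==i][:,:2]
    rc=cv2.minAreaRect((q*1000).astype(np.float32)); print(rc, cv2.boxPoints(rc))
    m=(d>0)&(P[...,2]>.17)&(P[...,2]<.21)&(P[...,0]>.3)&(P[...,0]<.85)&(P[...,1]>.05)&(P[...,1]<.42)
    print('tall',np.round(cv2.minAreaRect((P[m][:,:2]*1000).astype(np.float32)),1) if 0 else cv2.minAreaRect((P[m][:,:2]*1000).astype(np.float32)))
    m=(d>0)&(abs(P[...,2]-.11)<.012)&(P[...,0]>.5)&(P[...,0]<.85)&(P[...,1]>-.02)&(P[...,1]<.12)
    q=P[m][:,:2];print('door',m.sum(),cv2.minAreaRect((q*1000).astype(np.float32)),cv2.boxPoints(cv2.minAreaRect((q*1000).astype(np.float32))).round())
o=get_obs(); print(Ro.from_quat(o['tool_rot']).as_matrix().round(3))
ci=camera_info('wrist'); print(ci['origin'],Ro.from_quat(ci['rotation']).as_matrix().round(2))
E
```

```text
top 6973 0.14039008492541338
((596.1078491210938, 219.432861328125), (283.4090881347656, 280.9813537597656), 41.538814544677734) [[396.87784  230.62292 ]
 [583.2043    20.306503]
 [795.3379   208.2428  ]
 [609.0114   418.5592  ]]
tall ((564.5968627929688, 253.37095642089844), (150.25967407226562, 177.02737426757812), 42.250579833984375)
door 289 ((627.6173095703125, 55.02613067626953), (77.84587097167969, 265.0850524902344), 81.62464904785156) [[491.  36.]
 [753.  -3.]
 [764.  74.]
 [502. 113.]]
scene 4326 0.1387432657732417
((599.4866943359375, 215.7190704345703), (281.8853759765625, 285.3087463378906), 41.667354583740234) [[399.3628   228.58496 ]
 [589.03735   15.454437]
 [799.6106   202.85318 ]
 [609.93604  415.9837  ]]
tall ((567.4251098632812, 252.30703735351562), (146.5120391845703, 184.4875030517578), 41.850440979003906)
door 352 ((672.58740234375, 73.30650329589844), (182.297119140625, 85.01756286621094), 7.021215915679932) [[577. 104.]
 [587.  20.]
 [768.  42.]
 [758. 127.]]
[[ 0.229 -0.973 -0.   ]
 [-0.973 -0.229 -0.   ]
 [ 0.     0.    -1.   ]]
[ 0.21903845 -0.59151992  0.38456777] [[ 0.23 -0.93 -0.28]
 [-0.97 -0.22 -0.07]
 [ 0.    0.28 -0.96]]
```

```bash
cat >> h.py <<'E'
yaw=np.deg2rad(131.5); xp=np.array([np.cos(yaw),np.sin(yaw)]); yp=np.array([-xp[1],xp[0]]); O=np.array([.6177,.195])
def tow(x,y): return O+(x*xp+y*yp)/1000
def top_(p): p=np.array(p[:2])-O; return np.round([p@xp*1000,p@yp*1000],1)
E
python3 - <<'E'
from h import *
def t(n,c,r,z,r0,c0):
    p=w(camera_info(n),(r/3.3+r0,c/3.3+c0),z=z); return p.round(4),top_(p)
for nm,c,r,z in [('outer free',499,182,.115),('inner free',486,183,.115),('outer hinge end',512,345,.115),('mark',382,372,.152),('pointer tip',328,397,.148),('pointer root',312,375,.148),('tab',319,304,.196),('deck hinge corner',519,373,.14),('deck other',319,137,.14)]:
    print('top',nm,*t('top',c,r,z,80,110))
for nm,c,r,z in [('outer free top',369,470,.115),('free top inner',387,443,.115),('hinge end',292,348,.115),('mark',379,264,.152),('pointer tip',408,237,.148),('tab',447,238,.196),('deck corner hinge',273,311,.14),('deck other',553,403,.14)]:
    print('scene',nm,*t('scene',c,r,z,130,200))
E
```

```text
top outer free [0.76   0.0442 0.115 ] [-207.3   -6.7]
top inner free [0.7588 0.0558 0.115 ] [-197.7  -13.4]
top outer hinge end [0.6115 0.0286 0.115 ] [-120.5  114.9]
top mark [0.5782 0.1399 0.152 ] [-15.1  66.1]
top pointer tip [0.5559 0.1858 0.148 ] [34.  52.4]
top pointer root [0.5746 0.2004 0.148 ] [32.6 28.7]
top tab [0.6272 0.1915 0.196 ] [-8.9 -4.8]
top deck hinge corner [0.5826 0.0222 0.14  ] [-106.1  140.8]
top deck other [0.7898 0.205  0.14  ] [-106.5 -135.5]
scene outer free top [0.7792 0.0309 0.115 ] [-229.9  -12.2]
scene free top inner [0.7598 0.0595 0.115 ] [-195.7  -16.7]
scene hinge end [0.6241 0.0278 0.115 ] [-129.5  106. ]
scene mark [0.5899 0.1375 0.152 ] [-24.7  59. ]
scene pointer tip [0.5662 0.1832 0.148 ] [25.3 46.4]
scene tab [0.6207 0.1911 0.196 ] [-4.9  0.4]
scene deck corner hinge [0.5933 0.0214 0.14  ] [-113.9  133.3]
scene deck other [0.7978 0.2093 0.14  ] [-108.7 -144.4]
```

```bash
cat >> h.py <<'E'
def go(x,y,z,psi=-48.5):
    "print delta to photometer-frame x,y mm, z m"
    t=np.append(tow(x,y),z); go_w(t,psi)
def go_w(t,psi=-48.5):
    o=get_obs(); R=Ro.from_quat(o['tool_rot']).as_matrix()
    ps=np.deg2rad(psi); T=np.array([[np.cos(ps),np.sin(ps),0],[np.sin(ps),-np.cos(ps),0],[0,0,-1]])
    print(np.round(t,3),'d',np.round(R.T@(t-o['position'])/.025,3),'rot',np.round(np.rad2deg(Ro.from_matrix(R.T@T).as_rotvec()),2))
E
python3 - <<'E'
from h import *
go(-240,35,.25)
E
```

```text
[ 0.751 -0.008  0.25 ] d [-17.823 -29.151  -1.098] rot [  0.    -0.   -28.28]
```

>>> carry_out(deltas=[[1,-1,-1.6,-1,0,0,-7],[1,-2,-3.2,-1.1,0,0,-14],[1,-3,-4.9,-1.1,0,0,-21],[1,-4,-6.5,-1.1,0,0,-28.28],[1,-5,-8.2,-1.1,0,0,-28.28],[1,-6,-9.8,-1.1,0,0,-28.28],[1,-7,-11.4,-1.1,0,0,-28.28],[1,-8,-13.1,-1.1,0,0,-28.28]], force=20)

```text
time: 1.9
position: [0.4171, -0.3374, 0.2503]
tool_rot: [0.912, -0.411, 0.0, 0.0]
ft_force: [0.8, -0.1, 0.8]
grip_width: 0.0309
```

```bash
python3 - <<'E'
from h import *
go(-240,35,.25);print(get_obs()['position'])
E
```

```text
[ 0.751 -0.008  0.25 ] d [-1.0400e+00 -1.8721e+01  1.0000e-02] rot [ 0.01 -0.04 -0.02]
[ 0.41709877 -0.33741282  0.25034039]
```

>>> carry_out(deltas=[[1,-0.1,-1.8,0,0,0,0],[1,-0.2,-3.6,0,0,0,0],[1,-0.3,-5.4,0,0,0,0],[1,-0.4,-7.2,0,0,0,0],[1,-0.5,-9.0,0,0,0,0],[1,-0.6,-10.8,0,0,0,0],[1,-0.7,-12.6,0,0,0,0],[1,-0.8,-14.4,0,0,0,0]])

```text
time: 2.7
position: [0.6736, -0.0837, 0.2501]
tool_rot: [0.912, -0.411, 0.0, 0.0]
ft_force: [0.5, -0.4, -0.0]
grip_width: 0.0007
```

```bash
python3 - <<'E'
from h import *
go(-240,35,.25)
E
```

```text
[ 0.751 -0.008  0.25 ] d [-2.300e-01 -4.314e+00  3.000e-03] rot [ 0.   -0.01  0.01]
```

>>> carry_out(deltas=[[1,-0.1,-1.6,0,0,0,0],[1,-0.2,-3.2,0,0,0,0],[1,-0.2,-4.3,0,0,0,0],[1,-0.2,-4.3,0,0,0,0],[1,-0.2,-4.3,0,0,0,0]])

```text
time: 3.2
position: [0.7494, -0.0098, 0.2493]
tool_rot: [0.912, -0.41, -0.001, 0.0]
ft_force: [-0.9, 0.0, 0.1]
grip_width: 0.0005
```

```bash
python3 - <<'E'
from h import *
p,d=snap('wrist','w1'); print(camera_info('wrist')); snap('scene','s1')
E
```

```text
{'mtx': array([[297.7593869 ,   0.        , 276.86753507],
       [  0.        , 297.7593869 , 206.45396956],
       [  0.        ,   0.        ,   1.        ]]), 'dist_coeffs': array([-0.02533355,  0.        ,  0.        ,  0.        ,  0.        ]), 'origin': array([0.80773693, 0.04015316, 0.41147926]), 'rotation': array([ 0.90227097, -0.40625438, -0.05950452,  0.13161947])}
```

View pics/w1.png

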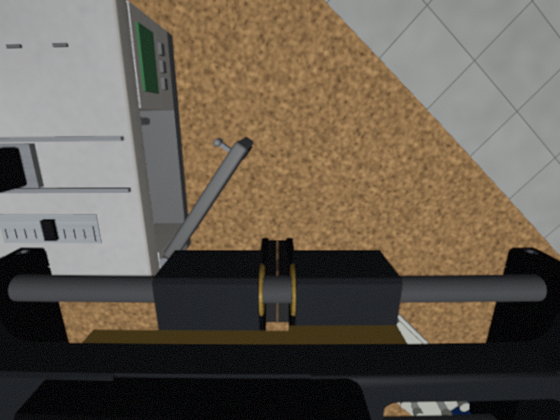

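View pics/s1.png

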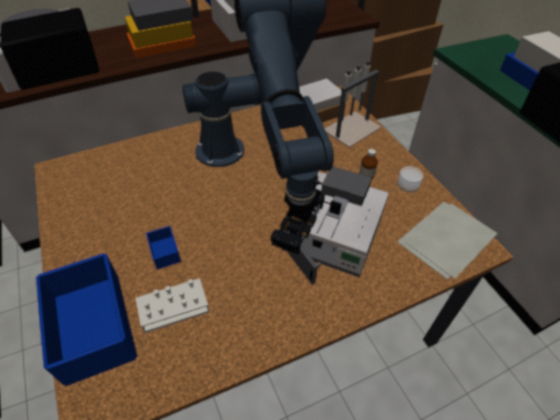

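```bash
python3 - <<'E'
from h import *
ci=camera_info('wrist')
for nm,c,r,z in [('outer free',251,145,.115),('outer near hinge',184,252,.115),('mark',49,230,.152),('deckedge',125,10,.14),('deckedge2',151,240,.14)]:
    p=w(ci,(r,c),z=z); print(nm,p.round(4),top_(p))
go(-240,35,.25); go(-240,35,.085)
E
```

```text
outer free [0.7716 0.0418 0.115 ] [-216.7  -13.7]
outer near hinge [0.6351 0.0228 0.115 ] [-140.5  101.1]
mark [0.5891 0.1347 0.152 ] [-26.2  61.4]
deckedge [0.7897 0.1877 0.14  ] [-119.4 -124. ]
deckedge2 [0.6383 0.0565 0.14  ] [-117.4   76.4]
[ 0.751 -0.008  0.25 ] d [-0.05  -0.134 -0.005] rot [ 0.06  0.03 -0.04]
[ 0.751 -0.008  0.085] d [-0.046 -0.142  6.595] rot [ 0.06  0.03 -0.04]
```

>>> carry_out(deltas=[[1,0,-0.1,1.6,0,0,0],[1,0,-0.1,3.2,0,0,0],[1,0,-0.1,4.8,0,0,0],[1,0,-0.1,6.2,0,0,0],[1,0,-0.1,6.6,0,0,0],[1,0,-0.1,6.6,0,0,0]])

```text
time: 3.9
position: [0.7498, -0.0095, 0.0834]
tool_rot: [0.911, -0.411, -0.002, 0.001]
ft_force: [1.2, -0.0, 0.4]
grip_width: 0.0006
```

```bash
python3 - <<'E'
from h import *
snap('wrist','w2'); snap('scene','s2')
for a in [(-214,12),(-178.5,-15),(-152.7,-26),(-139,-30),(-136,-30)]: go(*a,.085)
i=cv2.imread('pics/s2.png'); cv2.imwrite('pics/s2c.png',cv2.resize(i[180:300,250:420],None,fx=4,fy=4))
E
```

```text
[0.751 0.027 0.085] d [-1.148 -0.892  0.09 ] rot [-0.13 -0.16 -0.05]
[0.747 0.071 0.085] d [-2.569 -1.97   0.088] rot [-0.13 -0.16 -0.05]
[0.738 0.098 0.085] d [-3.601 -2.41   0.086] rot [-0.13 -0.16 -0.05]
[0.732 0.111 0.085] d [-4.15  -2.569  0.085] rot [-0.13 -0.16 -0.05]
[0.73  0.113 0.085] d [-4.27  -2.569  0.085] rot [-0.13 -0.16 -0.05]
```

View pics/w2.png

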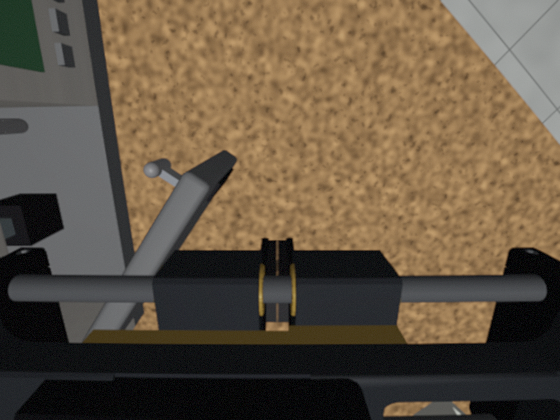

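View pics/s2c.png

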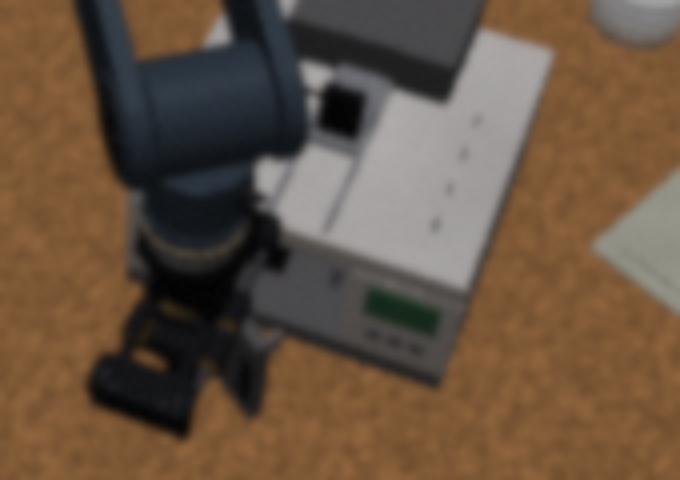

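>>> carry_out(deltas=[[1,-0.6,-0.5,-0.2,0,0,0],[1,-1.15,-0.9,-0.2,0,0,0],[1,-1.6,-1.25,-0.2,0,0,0],[1,-2.1,-1.6,-0.2,0,0,0],[1,-2.55,-1.95,-0.2,0,0,0],[1,-3.0,-2.15,-0.2,0,0,0],[1,-3.3,-2.3,-0.2,0,0,0],[1,-3.4,-2.35,-0.2,0,0,0]])

```text
time: 4.8
position: [0.7384, 0.0954, 0.0897]
tool_rot: [0.912, -0.41, -0.001, 0.0]
ft_force: [0.9, -0.1, -0.4]
grip_width: 0.0007
```

```bash
python3 - <<'E'
from h import *
snap('wrist','w3');snap('top','t3')
o=get_obs();print(top_(o['position']),o['position'],o['ft_force'])
i=cv2.imread('pics/t3.png'); cv2.imwrite('pics/t3c.png',cv2.resize(i[80:260,110:350],None,fx=3.3,fy=3.3))
E
```

```text
[-155.7  -24.1] [0.73890135 0.09439419 0.08985316] [-0.89454643  0.3014776   0.13323929]
```

View pics/w3.png

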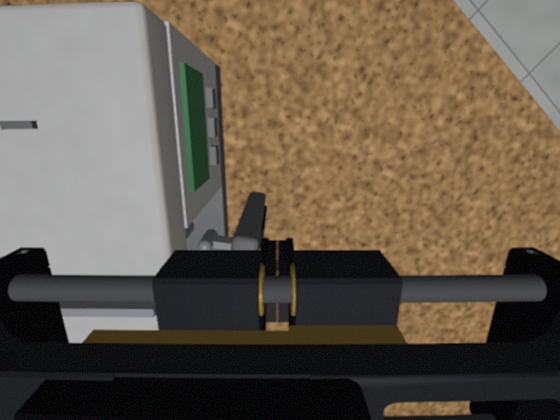

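>>> carry_out(deltas=[[1,-0.15,-0.1,0,0,0,0],[1,-0.3,-0.2,0,0,0,0],[1,-0.4,-0.25,0,0,0,0],[1,-0.5,-0.25,0,0,0,0],[1,-0.6,-0.25,0,0,0,0]])

```text
time: 5.4
position: [0.7367, 0.1063, 0.0903]
tool_rot: [0.912, -0.411, 0.004, 0.001]
ft_force: [6.8, -9.2, -5.4]
grip_width: 0.0006
```

```bash
python3 - <<'E'
from h import *
snap('wrist','w4')
o=get_obs();print(top_(o['position']),o['position'],o['ft_force'])
E
```

```text
[-145.4  -30.3] [0.73673604 0.10623375 0.09025676] [ 5.47482022 -7.34366729 -3.71809893]
```

View pics/w4.png

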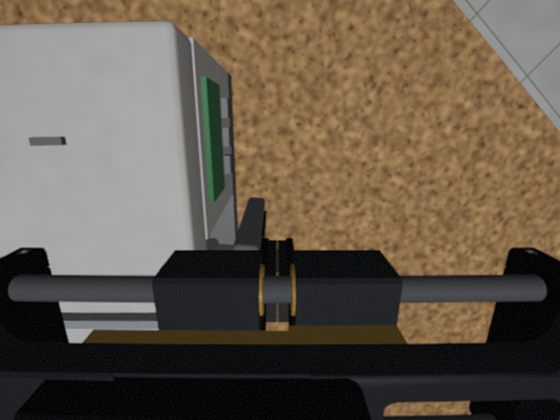

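>>> carry_out(deltas=[[1,-0.1,0,0,0,0,0],[1,-0.2,0,0,0,0,0],[1,-0.3,0,0,0,0,0],[1,-0.3,0,0,0,0,0]])

```text
time: 5.85
position: [0.7297, 0.1147, 0.0904]
tool_rot: [0.912, -0.411, 0.001, -0.0]
ft_force: [2.6, -2.2, -0.1]
grip_width: 0.0008
```

```bash
python3 - <<'E'
from h import *
snap('wrist','w5')
o=get_obs();print(top_(o['position']),o['position'],o['ft_force'])
E
```

```text
[-134.4  -30.6] [0.72965372 0.11464831 0.09038427] [ 3.01694125 -1.94504347 -0.3098226 ]
```

View pics/w5.png

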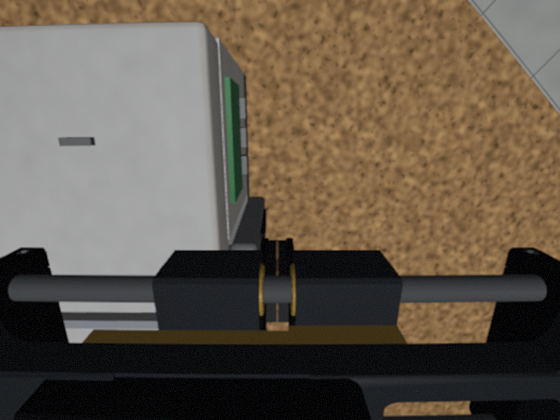

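>>> carry_out(deltas=[[1,-0.15,0,0,0,0,0],[1,-0.3,0,0,0,0,0],[1,-0.3,0,0,0,0,0],[1,-0.3,0,0,0,0,0]])

```text
time: 6.3
position: [0.7296, 0.1149, 0.0907]
tool_rot: [0.912, -0.411, 0.007, 0.001]
ft_force: [10.2, -12.6, -5.8]
grip_width: 0.0004
```

```bash
python3 - <<'E'
from h import *
snap('wrist','w6')
o=get_obs();print(top_(o['position']),o['position'],o['ft_force'])
E
```

```text
[-134.2  -30.7] [0.72960266 0.11488146 0.0906335 ] [ 12.07275826 -12.60640428  -6.19072373]
```

View pics/w6.png

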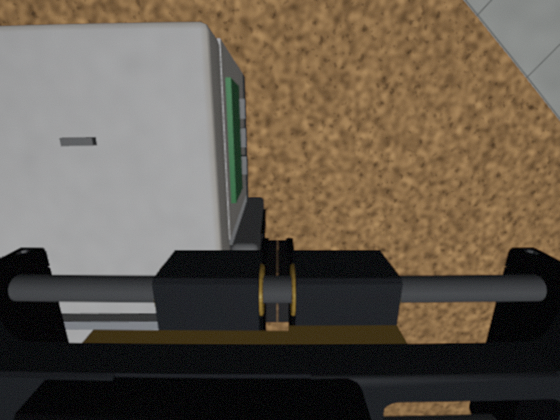

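>>> carry_out(deltas=[[1,0.6,0,0,0,0,0],[1,1.4,0,0,0,0,0],[1,1.6,0,-1.8,0,0,0],[1,1.6,0,-3.6,0,0,0],[1,1.6,0,-5.4,0,0,0],[0.2,1.6,0,-7.2,0,0,0],[0.2,1.6,0,-7.5,0,0,0],[0.2,1.6,0,-7.5,0,0,0]])

```text
time: 7.15
position: [0.7507, 0.0916, 0.2805]
tool_rot: [0.912, -0.41, 0.001, -0.001]
ft_force: [-0.3, -0.5, -1.0]
grip_width: 0.0168
```

```bash
python3 - <<'E'
from h import *
snap('wrist','w7')
o=get_obs();print(top_(o['position']),o['position'],o['ft_force'],o['grip_width'])
E
```

```text
[-164.9  -30.1] [0.74952265 0.09142236 0.27756307] [-0.03508522  0.25747711 -1.07290384] 0.020902086252165084
```

View pics/w7.png

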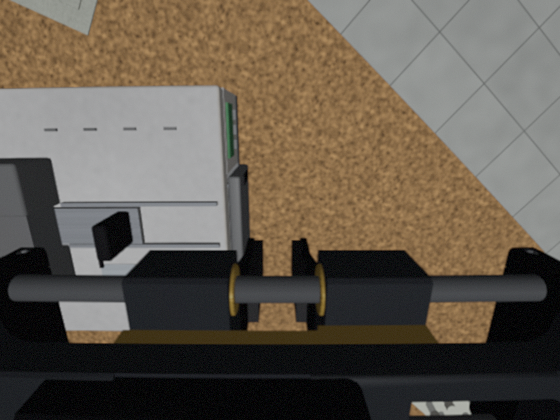

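```bash
python3 - <<'E'
from h import *
go(-5,0,.27)
ci=camera_info('wrist')
for c,r in [(130,212),(97,225),(95,245),(128,218)]: print(top_(w(ci,(r,c),z=.196)))
for c,r in [(220,88),(233,300)]: print('edge',top_(w(ci,(r,c),z=.14)))
E
```

```text
[0.621 0.191 0.27 ] d [-6.397  1.199  0.313] rot [0.03 0.09 0.05]
[-38.8 -30. ]
[ -7.7 -18. ]
[-2.5  1.1]
[-36.2 -24.5]
edge [-111.9 -135. ]
edge [-114.8   94.9]
```

>>> carry_out(deltas=[[-0.3,-1.5,0.3,0,0,0,0],[-0.3,-3,0.6,0,0,0,0],[-0.3,-4.5,0.9,0,0,0,0],[-0.3,-6,1.2,0,0,0,0],[-0.3,-6.4,1.2,0,0,0,0],[-0.3,-6.4,1.2,0,0,0,0]])

```text
time: 7.8
position: [0.6195, 0.1919, 0.2755]
tool_rot: [0.912, -0.41, -0.002, 0.001]
ft_force: [0.5, -0.1, 0.1]
grip_width: 0.0557
```

```bash
python3 - <<'E'
from h import *
snap('wrist','w8');snap('scene','s8');snap('top','t8')
i=cv2.imread('pics/s8.png'); cv2.imwrite('pics/s8c.png',cv2.resize(i[130:310,200:440],None,fx=3.3,fy=3.3))
i=cv2.imread('pics/t8.png'); cv2.imwrite('pics/t8c.png',cv2.resize(i[80:260,110:350],None,fx=3.3,fy=3.3))
o=get_obs();print(top_(o['position']),o['position'],o['ft_force'],o['grip_width'])
E
```

```text
[-7.3 -0.3] [0.62275818 0.18973002 0.27646039] [ 0.84255259 -0.65668572 -0.30762883] 0.05628118164469138
```

View pics/w8.png

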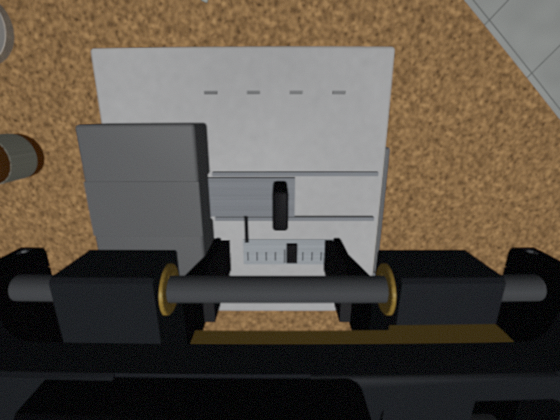

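View pics/s8c.png

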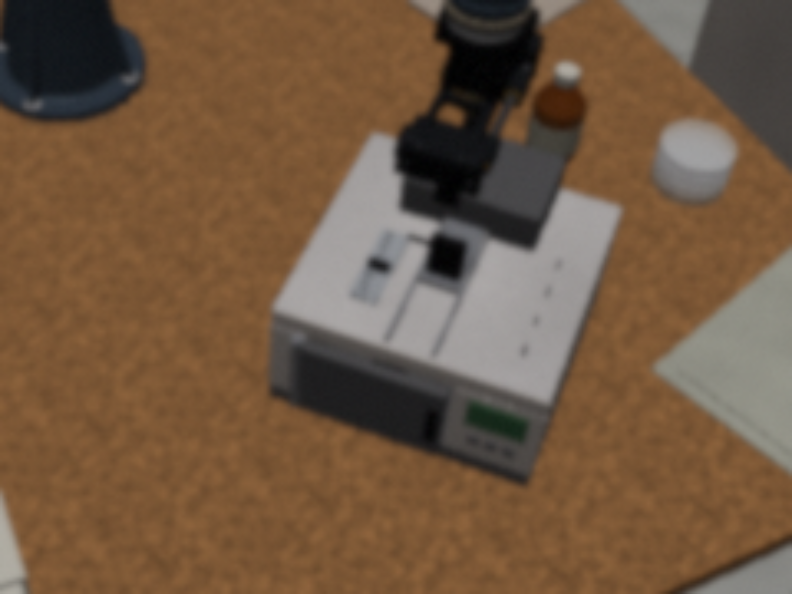

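View pics/t8c.png

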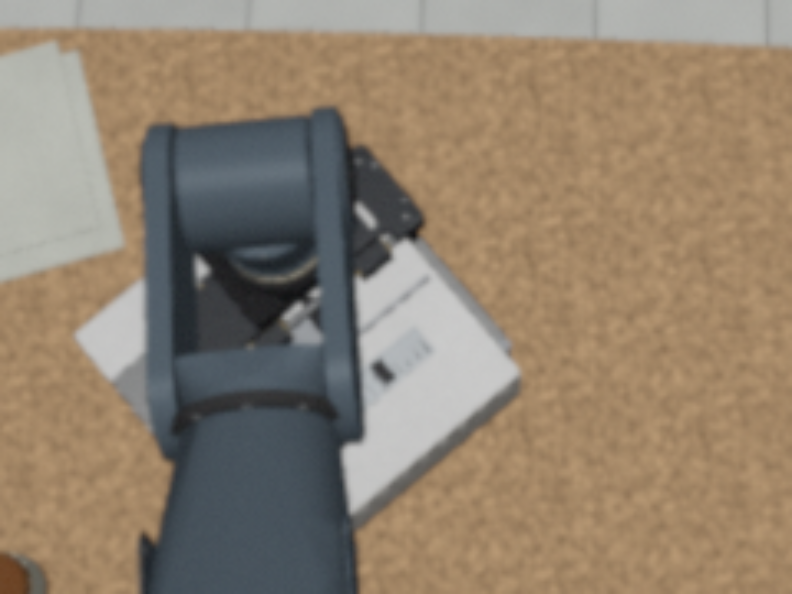

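```bash
python3 - <<'E'
from h import *
i=cv2.imread('pics/w8.png'); cv2.imwrite('pics/w8c.png',cv2.resize(i[150:280,190:350],None,fx=5,fy=5,interpolation=cv2.INTER_CUBIC)[:600])
ci=camera_info('wrist')
for nm,c,r,z in [('tabTopL',274,183,.196),('tabTopR',287,183,.196),('tabnear',280,210,.196),('tabbase near',280,229,.148),('mark',292,244,.15),('markbot',292,262,.15),('ptr',247,240,.148),('edge',388,60,.14),('farside',250,50,.14)]:
  print(nm,top_(w(ci,(r,c),z=z)))
E
```

```text
tabTopL [ -5.8 -26. ]
tabTopR [-16.6 -26. ]
tabnear [-10.8  -2.5]
tabbase near [-11.4  33.1]
mark [-24.   49.2]
markbot [-24.3  70.1]
ptr [23.3 45.5]
edge [-110.5 -129.5]
farside [  16.2 -137.5]
```

View pics/w8c.png

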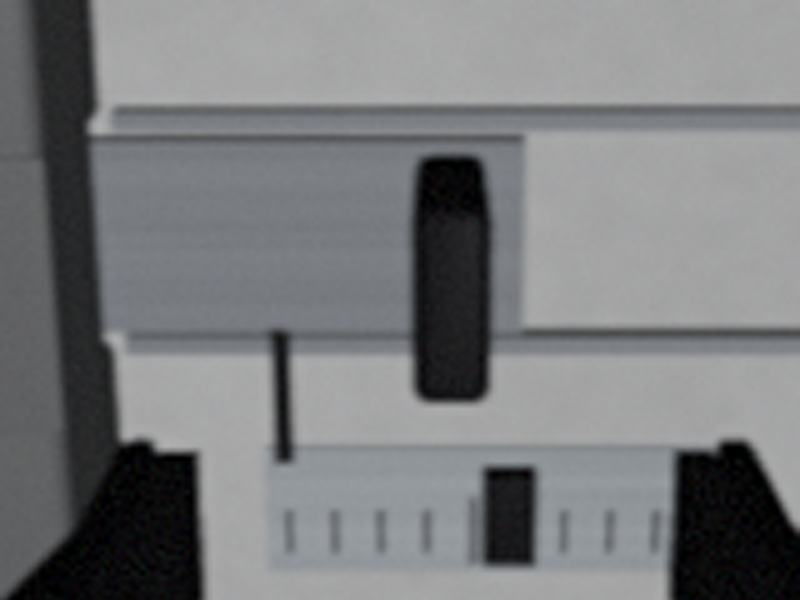

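>>> carry_out(deltas=[[-0.3,0.1,0,1.2,0,0,0],[-0.3,0.1,0,2.4,0,0,0],[-0.3,0.1,0,3.6,0,0,0],[-0.3,0.1,0,4.5,0,0,0],[-0.3,0.1,0,4.75,0,0,0],[-0.3,0.1,0,4.75,0,0,0]], force=30)

```text
time: 8.55
position: [0.6239, 0.1877, 0.1574]
tool_rot: [0.911, -0.411, -0.001, 0.001]
ft_force: [-0.4, 0.1, -0.4]
grip_width: 0.0563
```

```bash
python3 - <<'E'
from h import *
snap('wrist','w9')
o=get_obs();print(top_(o['position']),o['position'],o['ft_force'],o['grip_width'])
E
```

```text
[-9.8 -0.6] [0.62465929 0.18800871 0.15875863] [-0.28386818 -0.05754515  0.44801361] 0.05636338386317824
```

View pics/w9.png

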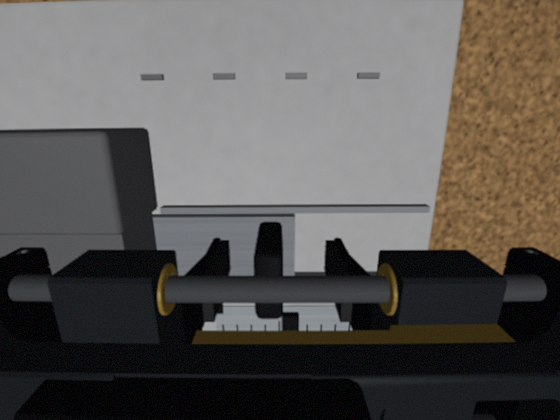

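>>> carry_out(deltas=[[0,-0.15,0,0,0,0,0],[0.5,-0.15,0,0,0,0,0],[1,-0.15,0,0,0,0,0],[1,-0.15,0,0,0,0,0],[1,-0.15,0,0,0,0,0],[1,-0.15,0,0,0,0,0]], force=30)

```text
time: 9.2
position: [0.6212, 0.1915, 0.159]
tool_rot: [0.912, -0.411, 0.0, -0.0]
ft_force: [0.3, -0.9, -0.4]
grip_width: 0.0163
```

```bash
python3 - <<'E'
from h import *
o=get_obs();print(top_(o['position']),o['position'],o['ft_force'],o['grip_width'])
E
```

```text
[-4.9 -0.3] [0.6211801  0.19152558 0.15899949] [ 0.27804034 -0.92985071 -0.43039917] 0.01632368007873648
```

>>> carry_out(deltas=[[1,0,0,0,0,0,0],[1,0,0,0,0,0,0],[1,0.3,0,0,0,0,0],[1,0.6,0,0,0,0,0],[1,0.9,0,0,0,0,0],[1,1.2,0,0,0,0,0],[1,1.5,0,0,0,0,0],[1,1.5,0,0,0,0,0]])

```text
time: 10.0
position: [0.6462, 0.1634, 0.1589]
tool_rot: [0.912, -0.411, -0.001, -0.001]
ft_force: [-3.6, 3.3, 3.8]
grip_width: 0.0137
```

```bash
python3 - <<'E'
from h import *
snap('wrist','w10');snap('scene','s10');snap('top','t10')
i=cv2.imread('pics/s10.png'); cv2.imwrite('pics/s10c.png',cv2.resize(i[150:270,270:400],None,fx=5,fy=5,interpolation=cv2.INTER_CUBIC))
i=cv2.imread('pics/t10.png'); cv2.imwrite('pics/t10c.png',cv2.resize(i[80:260,110:350],None,fx=3.3,fy=3.3))
o=get_obs();print(top_(o['position']),o['position'],o['ft_force'],o['grip_width'])
E
```

```text
[-41.7  -0.5] [0.64567717 0.16406043 0.1589456 ] [-2.99429085  4.88429444  3.04858422] 0.013800150399345571
```

View pics/w10.png

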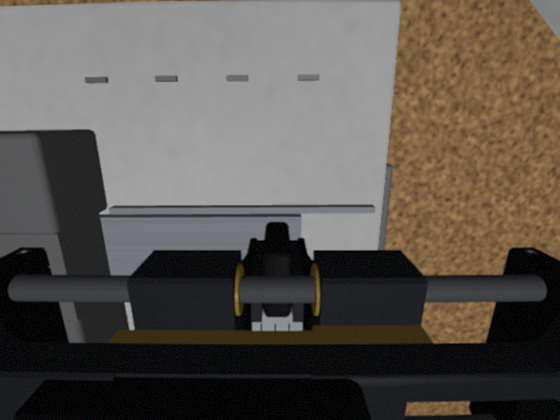

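View pics/s10c.png

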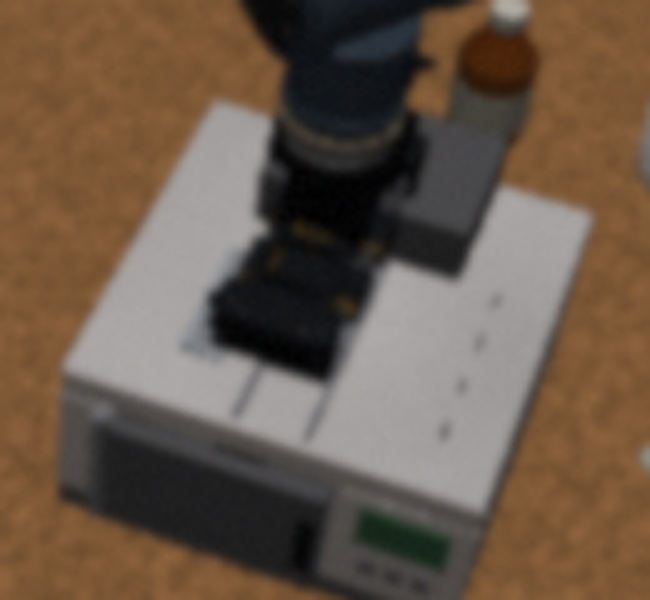

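View pics/t10c.png

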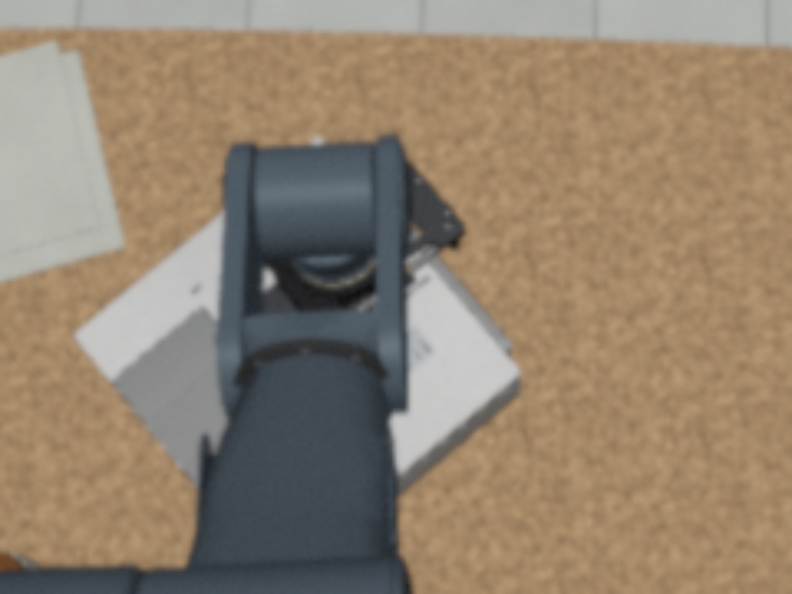

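```bash
python3 - <<'E'
from h import *
o=get_obs(); ci=dict(camera_info('wrist'))
R=Ro.from_quat(o['tool_rot']); ofs=R.inv().apply(ci['origin']-o['position']); rel=R.inv()*Ro.from_quat(ci['rotation'])
print(ofs)
for f,z,box in [('w8',None,(150,280,200,410)),('w9',None,(190,290,230,480)),('w10',None,(180,290,230,440))]:
    i=cv2.imread(f'pics/{f}.png'); r0,r1,c0,c1=box
    cv2.imwrite(f'pics/{f}z.png',cv2.resize(i[r0:r1,c0:c1],None,fx=3.5,fy=3.5,interpolation=cv2.INTER_CUBIC))
E
```

```text
[ 0.00080907 -0.07742839 -0.16200089]
```

View pics/w10z.png

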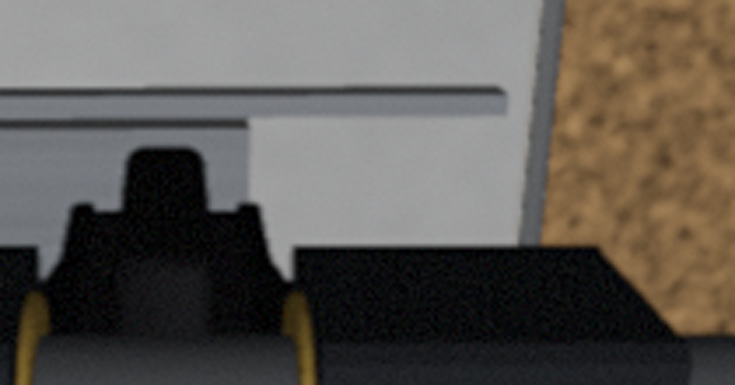

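View pics/w9z.png

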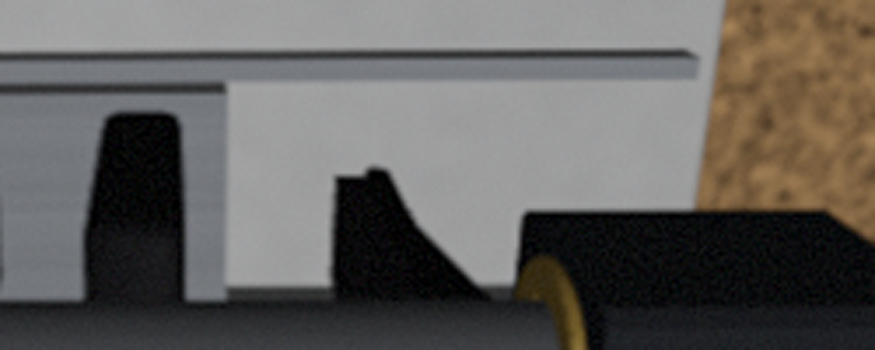

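>>> carry_out(deltas=[[1,0.2,0,0,0,0,0],[1,0.4,0,0,0,0,0],[1,0.48,0,0,0,0,0],[1,0.48,0,0,0,0,0],[1,0.48,0,0,0,0,0],[1,0.48,0,0,0,0,0]])

```text
time: 10.75
position: [0.6532, 0.1556, 0.1589]
tool_rot: [0.912, -0.411, -0.001, -0.001]
ft_force: [-3.8, 5.9, 3.7]
grip_width: 0.014
```

```bash
python3 - <<'E'
from h import *
snap('wrist','w11');snap('scene','s11')
i=cv2.imread('pics/w11.png'); cv2.imwrite('pics/w11z.png',cv2.resize(i[180:290,230:440],None,fx=3.5,fy=3.5,interpolation=cv2.INTER_CUBIC))
i=cv2.imread('pics/s11.png'); cv2.imwrite('pics/s11c.png',cv2.resize(i[150:270,270:400],None,fx=5,fy=5,interpolation=cv2.INTER_CUBIC))
for n in ['scene','wrist']:
  for t in ['pointer','mark']: print(n,t,spot_in(n,t)[:2])
o=get_obs();print(top_(o['position']),o['position'],o['ft_force'],o['grip_width'])
E
```

```text
scene pointer []
scene mark []
wrist pointer [{'pixel': [235.7, 187.2], 'score': 0.82}, {'pixel': [206.3, 370.9], 'score': 0.36}]
wrist mark []
[-52.9  -0.5] [0.65313293 0.15565648 0.15893968] [-4.17686633  5.40972025  4.06235598] 0.013645576635044338
```

View pics/w11z.png

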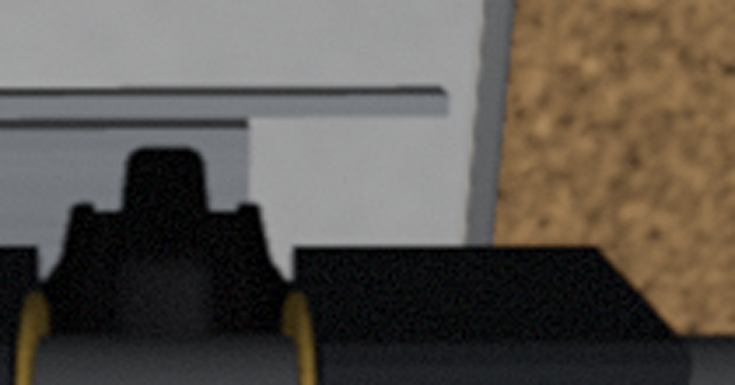

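View pics/s11c.png

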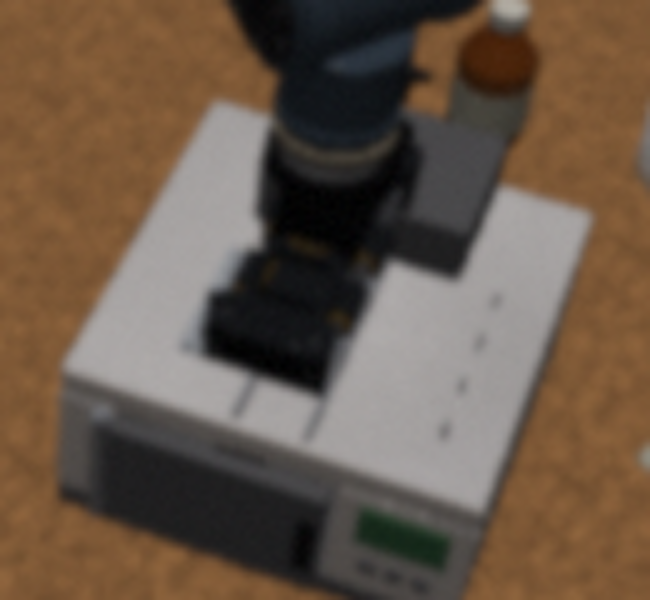

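View pics/w11.png

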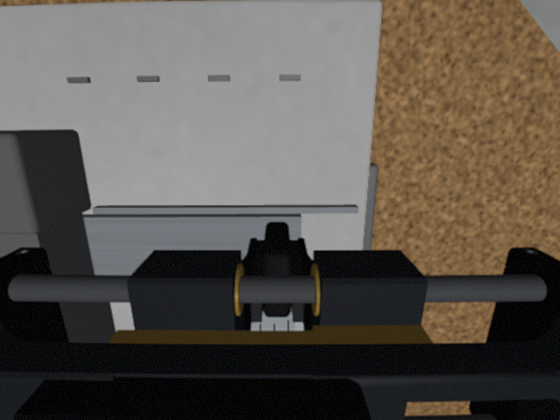

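>>> carry_out(deltas=[[1,0.02,0,0,0,0,0],[1,0.02,0,0,0,0,0],[1,0.02,0,0,0,0,0],[1,0.02,0,0,0,0,0],[1,0.02,0,0,0,0,0],[1,0.02,0,0,0,0,0]])

```text
time: 11.65
position: [0.6533, 0.1555, 0.1589]
tool_rot: [0.912, -0.411, -0.001, -0.001]
ft_force: [-3.9, 6.2, 4.1]
grip_width: 0.0143
```

```bash
python3 - <<'E'
from h import *
o=get_obs();print(o['time'],top_(o['position']),o['joint_velocities'].round(4),o['ft_force'],o['grip_width'])
print(hand_in())
E
```

```text
11.65 [-53.2  -0.5] [ 0.      0.0013 -0.0004 -0.0004 -0.0012  0.0003] [-3.90723833  6.16241835  4.09341691] 0.014315652247474464
the job is handed in; nothing more can be done
None
```

I shut the door, then pulled the shutter about 48 mm out by its tab, and handed the job in at 11.65 s while still holding it. `hand_in()` gave no verdict.

- **Door:** I pushed it with the closed fingers. The force eased as the roller passed. On a further push it rose to about 16 N with no more movement, which is what a seated door should give. Pictures taken afterwards, including with the slide out, show the door flush with the front.
- **Shutter position:** Before the pull I measured the pointer-to-mark distance as 47.3 mm in the wrist view, 49.1 mm from the top and 50.0 mm in the scene view, so I aimed for about 48.7 mm. The arm's travel and the slide's shift in the wrist pictures both gave 48.0 mm. A final small nudge moved it about 0.3 mm further. That leaves roughly 2 mm of disagreement against the ±6 mm allowed.
- **Hold:** The grip is set to 30 N. The finger opening is 14 mm, matching the tab, and the slide pulls back on the arm with about 7 N. The arm was still when I handed in.
- **Not confirmed:** The gripper hid the pointer and mark at the end. The final alignment therefore rests on the distance pulled, not on seeing them line up; the network found no mark in the last pictures.
- **Bystanders:** I felt no contact with any of the other things. I did not measure their positions again at the end.

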